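# Switch on, set and lock the induction cooktop

### The arm

A 6-joint arm with a two-finger parallel gripper is mounted at the origin on the work surface. World frame = base frame: x ahead of the robot, y to its left, z up, the work surface at z = 0. Lengths are in mm, angles in rad, forces in N, time in s.
With the tool pointing down it reaches from about 350 to 775 mm from the base axis. Payload 7.3 kg.
Tool frame: the origin (TCP) lies at the centre of the arm's flange, where the gripper is bolted on; the fingertips stand 178 mm ahead of it and the grasp point (between the pads) lies 159 mm ahead of it; z points along the fingers, y is the line along which they close (so a half turn about z gives the same grasp; the last joint's range is limited). The gripper opens to 92 mm and grips with 3 to 60 N. Pads are 19 mm wide; open, the fingers measure 130 mm over their backs; the gripper's body (75 mm by 190 mm) begins 47 mm behind the grasp point.
Start: joints at [-1.385, 0.342, 1.524, -0, 1.275, -0.146], TCP at [171.036, -496.361, 404.741] pointing down, gripper open.
Joint ranges: [-2.53, 2.53], [-0.77, 2.02], [0.04, 2.7], [-1, 4.14], [0.28, 2.66], [-3.11, 3.11]. Speed limits (rad/s): [2.57, 2.57, 3.14, 3.14, 3.14, 3.14].

### API

Orientations are given as [roll, pitch, yaw] about the fixed x, y, z axes, in that order (R = Rz(yaw) Ry(pitch) Rx(roll)).
In Python, from plant import * gives the robot as it stands. The module is installed in compiled form; this text tells all that it offers.
- The arm moves only by the shell command python3 -m inch 'ROWS'. ROWS is JSON, a list of rows, each a list of 5 numbers: the shift along the tool's x, y, z in m, then the turn about the tool's z in rad, then the opening, from 0 (shut) to 1 (fully open). In form: [[tx, ty, tz, spin, claw], ...]. A call has 1 to 8 rows; each row is the pose to reach, as a shift and turn from the pose commanded when the call began, along the tool's axes at that moment; what a row does not reach only later rows make up. A row lasts 1/12 s, in which the tool goes at most 41.7 mm and 7.16 degrees, less where a joint would pass 70% of its speed; a pose out of reach is approached as far as the arm can. A call with a gripper value outside its range is refused whole. The fingers move at their own pace and stop on an object; the grip force is fixed at half the most. Time passes only in rows, so rows that repeat a pose let the fingers close. It gives the time, the measured TCP pose, the force, the opening and the grip force at its end, in the units of the state.
- get_obs(): the state, without advancing time (a new reading comes with each control period).
- capture(name): name is "side" or "top" or "wrist"; returns a dict with "color" (480x640x3 uint8, red, green, blue), "intrinsics" (3x3 intrinsics, pixels), "distortion" ([k1, k2, p1, p2, k3] as OpenCV has them; the pictures are not rectified), "pose" (4x4, takes a point from camera to world coordinates). Camera axes: x right, y down, z forward; pixel columns grow to the right and rows downward; lengths in mm; the calibration is good to about 2 mm. A picture is of the moment at which its call begins. There is no depth.
- close_job(): hands the job in; it is judged then, once.
Trained networks look in a picture, given as the dict that the camera call returned (one of the last four; its "shot" number tells which), for a name from the list of things; names that differ only in an ending like _2 or _b are one class to them, and where a whole thing is asked for, a point or a joint stands for the part that bears it (a point fixed in the world has none). Each returns a list of dicts, best first, with "conf" (0 to 1); they miss things now and then, are a little off and sometimes report something else, mostly with a low value. They report only what shows in the picture. A call takes as long as a camera call.
- look_for(picture, target): "rect" ([centre column, centre row, width, height] in pixels, round what is visible of it).
- trace(picture, target): "pixels" (480x640 bool, what is visible of it) and "rect" ([centre column, centre row, width, height] in pixels, round what is visible of it).
- tip_of(picture, target): "centre" ([column, row] in pixels: a listed point, or the origin of a listed thing).
The state is a dict: "time": time; "joint_positions": joint angles; "dq": joint speeds; "tau": joint torques, N m; "tool_pos": TCP position; "tcp_rot": TCP orientation; "contact_force": force on the tool from outside, world axes, zero at the start; "moment": the same for the moment, N m; "grip_width": finger opening in mm; "finger_force": force on a finger pad.
Only numpy, scipy, OpenCV 4.12 (cv2) and the standard library are available. Lean on these libraries where they do the work, as an engineer would, in place of code of your own. Each camera call takes 0.05 s, during which the arm holds its last target. There are 200 camera calls.

### The job

Start the pot cooking on the portable induction cooktop: with shut fingertips, lightly press the on/off key, then the function key (pot sign), then the plus key, and last press the lock key (padlock) and keep it down for three seconds so that the children cannot change the setting. Let each key come up before the next, press no other key, and leave the cooktop, the pot and everything around it where they stand, with nothing gripped or lifted.

Things in the scene. Friction and masses are not known exactly. Their poses are not given: they have to be found in the camera images.
- hob: Portable induction cooktop, 380 (x) x 300 mm (y), loose, about 2.6 kg. Origin: centre of its underside, z up, -x to its front edge (robot side), +y to its left seen from the robot. Black glass at the rear, 64 mm high; flat control strip in front, 60 mm high, with a row of six grey keys along y at x = -155 mm, 45 mm apart, tops 68 mm above the worktop.
- pot: Lidded steel pot, 186 mm across, 122 mm tall with its black lid knob, two side loops, about 1.6 kg, standing on the cooking zone of the cooktop; to be left alone. Its wall stays about 110 mm or more behind the row of keys. Origin: centre of its underside, z up.
- ramekin: White ceramic ramekin, 90 mm across, 50 mm tall, loose on the worktop to one side of the cooktop; to be left alone. Origin: centre of its underside.
- mill: Turned wooden pepper mill, 56 mm across, 194 mm tall, loose on the worktop to the other side of the cooktop; to be left alone. Origin: centre of its underside.
- spoon: Wooden spoon, 240 mm long, lying on the worktop in front of the cooktop (on the robot's side); to be left alone. Its origin lies on the underside, near mid length; x runs along it.
- key_function_top (a point): Centre of the top face of the function key (rectangular, 20 x 26 mm, printed with a cooking pot; the leftmost key seen from the robot). At y = +112.5 mm in the cooktop's frame. It goes down with the key; z up.
- key_lock_top (a point): Centre of the top face of the lock key (rectangular, 20 x 26 mm, printed with a padlock; second from the left). At y = +67.5 mm in the cooktop's frame. It goes down with the key; z up.
- key_minus_top (a point): Centre of the top face of the minus key (round, 22 mm across, printed with a minus sign; third from the left). At y = +22.5 mm in the cooktop's frame. It goes down with the key; z up.
- key_plus_top (a point): Centre of the top face of the plus key (round, 22 mm across, printed with a plus sign; fourth from the left). At y = -22.5 mm in the cooktop's frame. It goes down with the key; z up.
- key_timer_top (a point): Centre of the top face of the timer key (rectangular, 20 x 26 mm, printed with a clock face; fifth from the left). At y = -67.5 mm in the cooktop's frame. It goes down with the key; z up.
- key_onoff_top (a point): Centre of the top face of the on/off key (round, 28 mm across, the largest, printed with an on/off sign (broken ring with a bar); the rightmost key). At y = -112.5 mm in the cooktop's frame. It goes down with the key; z up.
- key_function (a joint): Travel of the function key, straight down: 0 m up (at rest), 0.006 m fully down, on a hard stop (come in slowly). Its spring pushes it back up when let go: 2.5 N to start it, 4.3 N at 2 mm, 8 N fully down. It counts as pressed past 0.002 m.
- key_lock (a joint): Travel of the lock key, straight down: 0 m up (at rest), 0.006 m fully down, on a hard stop (come in slowly). Its spring pushes it back up when let go: 2.5 N to start it, 4.3 N at 2 mm, 8 N fully down. It counts as pressed past 0.002 m.
- key_minus (a joint): Travel of the minus key, straight down: 0 m up (at rest), 0.006 m fully down, on a hard stop (come in slowly). Its spring pushes it back up when let go: 2.5 N to start it, 4.3 N at 2 mm, 8 N fully down. It counts as pressed past 0.002 m.
- key_plus (a joint): Travel of the plus key, straight down: 0 m up (at rest), 0.006 m fully down, on a hard stop (come in slowly). Its spring pushes it back up when let go: 2.5 N to start it, 4.3 N at 2 mm, 8 N fully down. It counts as pressed past 0.002 m.
- key_timer (a joint): Travel of the timer key, straight down: 0 m up (at rest), 0.006 m fully down, on a hard stop (come in slowly). Its spring pushes it back up when let go: 2.5 N to start it, 4.3 N at 2 mm, 8 N fully down. It counts as pressed past 0.002 m.
- key_onoff (a joint): Travel of the on/off key, straight down: 0 m up (at rest), 0.006 m fully down, on a hard stop (come in slowly). Its spring pushes it back up when let go: 2.5 N to start it, 4.3 N at 2 mm, 8 N fully down. It counts as pressed past 0.002 m.

How it is judged:
By the outcome, as a careful person would: the job done as asked, in the order asked, and still so for the second after the job is handed in, with the robot touching nothing.
It also fails if it takes over 64 s, if anything falls off the work surface, if the arm or the gripper's body presses on something with over 40 N, if the wrist force passes 120 N, or if a joint passes its speed limit or range.

## Working session

There is one attempt and no reset: what is moved stays moved. The work goes in short steps, Python scripts to look and compute and a shell command to move; the robot and the scene stay as the last step left them, time stands still between calls to the robot, and variables do not carry over. Pictures are saved under pics/ and viewed, at most 10 in all, crops included, and the job is handed in when it is done.

```bash
mkdir -p pics
cat > h.py <<'E'
from plant import *
import numpy as np, cv2
from scipy.spatial.transform import Rotation as R
K=["function","lock","minus","plus","timer","onoff"]
def ray(c,px):
    u=cv2.undistortPoints(np.array([[px]],float),np.array(c["intrinsics"]),np.array(c["distortion"]))[0,0]
    P=np.array(c["pose"]); d=P[:3,:3]@[u[0],u[1],1]; return P[:3,3],d/np.linalg.norm(d)
def atz(c,px,z):
    o,d=ray(c,px); return o+d*(z-o[2])/d[2]
def tri(rs):
    A=sum(np.eye(3)-np.outer(d,d) for o,d in rs); b=sum((np.eye(3)-np.outer(d,d))@o for o,d in rs)
    return np.linalg.solve(A,b)
def save(c,n): cv2.imwrite(f"pics/{n}.png",c["color"][:,:,::-1])
E
python3 - <<'E'
from h import *
np.set_printoptions(precision=1,suppress=True)
o=get_obs();print(o)
C={n:capture(n) for n in("top","side","wrist")}
save(C["top"],"top0");save(C["side"],"side0")
for k in K:
    rs=[]
    for n in C:
        r=tip_of(C[n],f"key_{k}_top")
        if r:
            print(k,n,r[0]["centre"],round(r[0]["conf"],2),atz(C[n],r[0]["centre"],68)); 
            if r[0]["conf"]>.5: rs.append(ray(C[n],r[0]["centre"]))
    if len(rs)>1: print(k,"tri",tri(rs))
for k in["hob","pot","mill","ramekin","spoon"]:
    for n in("top","side"):
        r=tip_of(C[n],k)
        if r: print(k,n,r[0]["centre"],r[0]["conf"],atz(C[n],r[0]["centre"],0))
E
```

```text
{'time': 0.0, 'joint_positions': array([-1.4,  0.3,  1.5,  0. ,  1.3, -0.1]), 'dq': array([-0.,  0., -0.,  0.,  0.,  0.]), 'tau': array([ -0. , -43.1, -24.4,   0.1,   0.1,  -0. ]), 'tool_pos': array([ 171. , -496.2,  404.1]), 'tcp_rot': array([-3.1, -0. ,  0.3]), 'contact_force': array([-0.1,  0.1, -0.6]), 'moment': array([-0. , -0.1,  0.1]), 'finger_force': 0.0, 'grip_width': 91.88099649836106}
function side [280.1, 223.2] 0.5 [541.3 154.1  68. ]
lock top [285.9, 271.3] 0.61 [542.4 124.3  68. ]
lock side [286.3, 232.2] 0.53 [545.  108.2  68. ]
lock tri [546.  124.5  59. ]
minus top [325.4, 267.0] 0.66 [549.8  39.1  68. ]
minus side [279.7, 220.4] 0.68 [543.4 168.1  68. ]
minus tri [529.5  41.8 132.9]
plus top [321.3, 268.6] 0.45 [546.5  48.1  68. ]
plus side [239.3, 273.4] 0.75 [423.9 -27.1  68. ]
timer top [343.8, 268.7] 0.59 [545.1  -0.4  68. ]
timer side [302.1, 258.8] 0.62 [549.6  -8.5  68. ]
timer tri [548.6  -1.1  63.3]
onoff top [365.4, 266.4] 0.7 [549.  -47.2  68. ]
onoff side [301.5, 271.9] 0.45 [536.6 -53.8  68. ]
hob top [314.8, 207.3] 0.97 [700.5  58.9   0. ]
hob side [362.9, 261.6] 0.97 [703.7  51.2   0. ]
pot top [316.5, 174.4] 0.78 [780.6  53.1   0. ]
pot side [390.4, 232.0] 0.64 [820.6 163.2   0. ]
mill top [432.0, 250.0] 0.58 [ 592.8 -209.4    0. ]
mill side [362.8, 348.1] 0.94 [ 601.8 -211.2    0. ]
ramekin top [212.8, 262.5] 0.68 [575.7 295.9   0. ]
ramekin side [280.5, 220.7] 0.59 [571.9 300.    0. ]
spoon top [304.5, 325.6] 0.63 [427.6  88.3   0. ]
spoon side [240.7, 273.7] 0.72 [436.2  77.    0. ]
```

Run:
```python
import cv2
a=cv2.imread("pics/top0.png")[120:380,170:470]
cv2.imwrite("pics/top0c.png",cv2.resize(a,None,fx=2.3,fy=2.3,interpolation=3))
```

```text
(no output)
```

View pics/top0c.png

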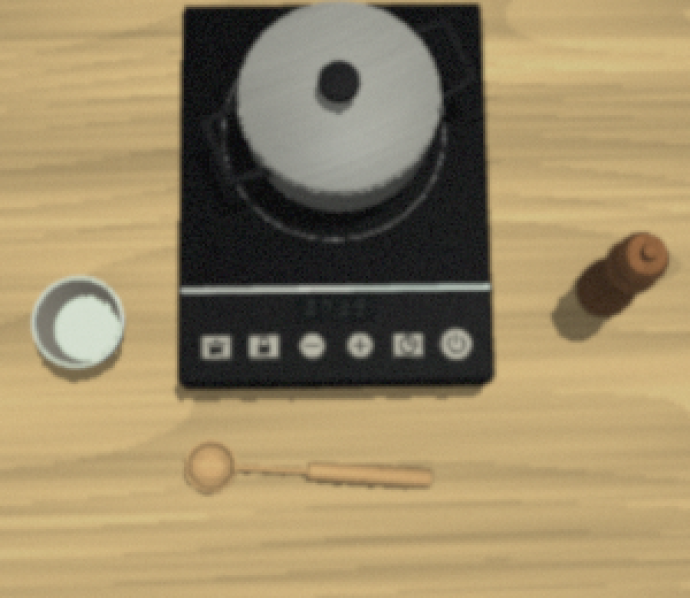

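View pics/side0.png

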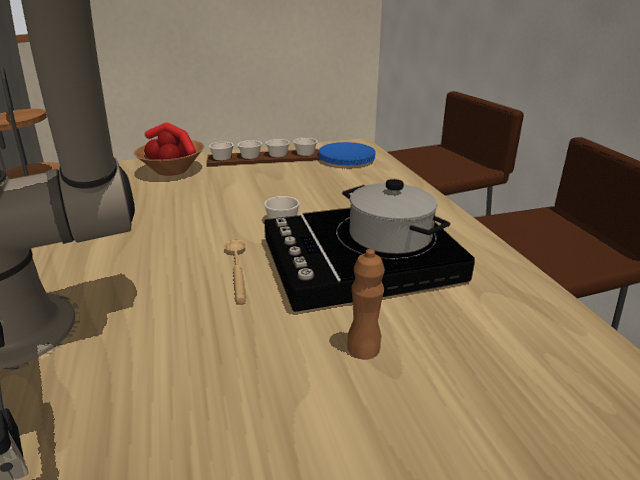

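The top view shows the keys in one row, from function at about px (264,271) to on/off at about (368,270). The side view shows the same row running (281,222) to (306,273). The networks confuse some of the keys, so I'll triangulate from these pixels and then work out a hover move.

```bash
cat >> h.py <<'E'
def totool(p,yaw=None,tip=178):
    "shift in tool axes (m) and spin to bring fingertips to world p"
    o=get_obs(); M=R.from_euler("xyz",o["tcp_rot"]).as_matrix()
    return M.T@(np.array(p)-o["tool_pos"]-np.array(M[:,2])*tip)/1000,M
E
python3 - <<'E'
from h import *
np.set_printoptions(precision=3,suppress=True)
t,s=capture("top"),capture("side")
T=[(170+a/2.3,120+b/2.3) for a,b in[(216,348),(264,347),(312,346),(360,346),(408,345),(456,344)]]
S=[(281,222),(285,232),(290,241),(295,251),(299.5,262),(306,273)]
P=np.array([tri([ray(t,a),ray(s,b)]) for a,b in zip(T,S)])
print(P);Q=np.array([atz(t,a,68) for a in T]);print(Q)
d=Q[0]-Q[5];print("hob yaw",np.arctan2(-d[0],d[1]),np.linalg.norm(d)/5)
print(get_obs()["tcp_rot"])
v,M=totool([P[:,0].mean()-40,P[:,1].mean(),230]);print(v);print(M)
w=capture("wrist");print(w["pose"], M.T@(w["pose"][:3,3]-get_obs()["tool_pos"]))
E
```

```text
[[545.762 172.153  61.41 ]
 [545.413 127.202  58.592]
 [545.534  81.81   59.983]
 [544.783  36.524  60.834]
 [543.612  -8.54   61.562]
 [543.855 -53.72   63.907]]
[[543.541 171.655  68.   ]
 [543.433 126.727  68.   ]
 [543.313  81.816  68.   ]
 [542.239  36.919  68.   ]
 [542.096  -8.037  68.   ]
 [541.941 -53.06   68.   ]]
hob yaw -0.007119197940411039 44.944154855437475
[3.142 0.    0.332]
[ 0.497 -0.417 -0.003]
[[ 0.945  0.326 -0.   ]
 [ 0.326 -0.945 -0.   ]
 [-0.     0.    -1.   ]]
[[   0.326   -0.906   -0.27   243.827]
 [  -0.945   -0.312   -0.093 -470.694]
 [   0.       0.285   -0.959  384.245]
 [   0.       0.       0.       1.   ]] [77.183 -0.55  20.504]
```

```bash
python3 -m inch '[[0.03,-0.025,0,0,0],[0.06,-0.05,0,0,0],[0.09,-0.075,0,0,0],[0.12,-0.1,0,0,0],[0.15,-0.125,0,0,0],[0.18,-0.15,0,0,0],[0.21,-0.175,0,0,0],[0.24,-0.2,0,0,0]]'
```

```text
time: 2.37
tool_pos: [333.3, -227.3, 405.0]
tcp_rot: [3.141, -0.0, 0.331]
contact_force: [0.9, -0.8, 0.3]
grip_width: 43.1
finger_force: 0.0
```

```bash
python3 -m inch '[[0.032,-0.027,0,0.04,0],[0.064,-0.054,0,0.08,0],[0.096,-0.081,0,0.12,0],[0.128,-0.108,0,0.16,0],[0.16,-0.135,0,0.2,0],[0.192,-0.162,0,0.24,0],[0.224,-0.189,0,0.29,0],[0.25,-0.212,0,0.339,0]]'; python3 -m inch '[[0,0,0,0,0],[0,0,0,0,0],[0,0,0,0,0]]'
python3 - <<'E'
from h import *
np.set_printoptions(precision=3,suppress=True)
w=capture("wrist");save(w,"w1");o=get_obs();print(o["time"],o["tool_pos"],o["tcp_rot"],o["grip_width"],o["contact_force"])
for k in K:
    for r in tip_of(w,f"key_{k}_top")[:2]: print(k,r["centre"],round(r["conf"],2),atz(w,r["centre"],68))
E
```

```text
time: 3.03
tool_pos: [501.0, 55.3, 404.8]
tcp_rot: [-3.141, -0.001, -0.009]
contact_force: [0.8, -1.0, -0.6]
grip_width: 0.2
finger_force: 0.0
time: 3.28
tool_pos: [499.9, 52.8, 404.5]
tcp_rot: [3.141, 0.001, -0.006]
contact_force: [0.0, -0.0, 0.2]
grip_width: 0.4
finger_force: 0.0
3.3333 [499.762  52.172 404.601] [ 3.141  0.001 -0.007] 0.5612807841475675 [-0.069  0.541 -0.037]
function [289.9, 264.0] 0.75 [457.738  82.416  68.   ]
function [341.5, 170.1] 0.74 [543.882  35.253  68.   ]
lock [233.7, 169.5] 0.78 [545.096 128.47   68.   ]
minus [285.5, 173.2] 0.88 [541.528  83.703  68.   ]
plus [341.3, 171.2] 0.82 [542.941  35.418  68.   ]
plus [234.8, 171.5] 0.49 [543.371 127.635  68.   ]
timer [390.0, 168.3] 0.71 [545.26   -6.645  68.   ]
onoff [442.3, 171.2] 0.76 [542.701 -52.376  68.   ]
```

View pics/w1.png

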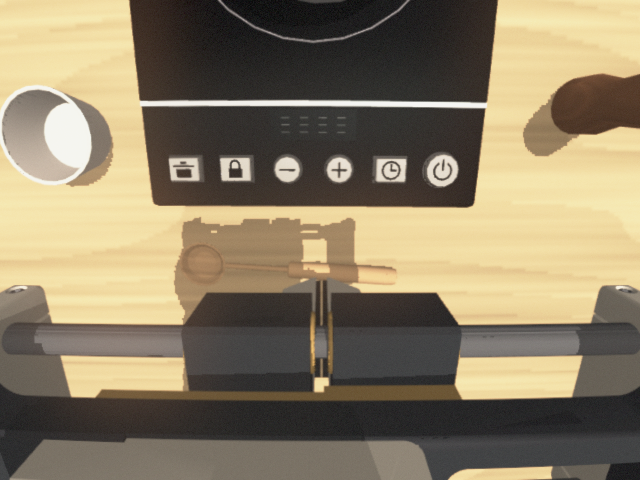

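The wrist view shows all six keys at row ~170: function col 185, lock 235, minus 287, plus 339, timer 391 and on/off 442. The fingers are shut. At z=68 these agree with the top view to within about 1.5 mm, so I'll go above the on/off key.

```bash
python3 -m inch '[[0.012,0.026,0.01,0,0],[0.024,0.052,0.025,0,0],[0.034,0.078,0.045,0,0],[0.044,0.104,0.07,0,0],[0.044,0.104,0.095,0,0],[0.044,0.104,0.115,0,0],[0.044,0.104,0.13,0,0],[0.044,0.104,0.136,0,0]]';python3 -m inch '[[0,0,0,0,0],[0,0,0,0,0],[0,0,0,0,0]]'
python3 - <<'E'
from h import *
np.set_printoptions(precision=3,suppress=True)
w=capture("wrist");save(w,"w2");o=get_obs();print(o["time"],o["tool_pos"],o["tcp_rot"],o["contact_force"])
P=np.array(w["pose"]);q=P[:3,:3].T@(o["tool_pos"]+[0,0,-178]-P[:3,3]);print("tip px",cv2.projectPoints(q[None],np.zeros(3),np.zeros(3),w["intrinsics"],np.array(w["distortion"]))[0].ravel())
for k in K:
    for r in tip_of(w,f"key_{k}_top")[:1]: print(k,r["centre"],round(r["conf"],2),atz(w,r["centre"],68))
E
```

```text
time: 4.3
tool_pos: [542.6, -52.1, 266.4]
tcp_rot: [-3.141, 0.004, -0.008]
contact_force: [-0.3, -0.1, 1.0]
grip_width: 0.8
finger_force: 0.0
time: 4.55
tool_pos: [543.8, -51.6, 270.0]
tcp_rot: [3.141, -0.002, -0.007]
contact_force: [0.4, 0.8, -0.3]
grip_width: 0.2
finger_force: 0.0
4.6 [543.731 -51.564 270.032] [ 3.141 -0.002 -0.007] [ 0.104 -0.712  0.247]
tip px [321.927 299.474]
lock [4.7, 279.0] 0.66 [544.566 126.738  68.   ]
minus [77.2, 277.1] 0.82 [545.778  83.498  68.   ]
plus [160.1, 279.4] 0.9 [544.366  36.796  68.   ]
timer [243.0, 283.0] 0.8 [542.085  -8.656  68.   ]
onoff [323.6, 281.5] 0.57 [542.702 -52.535  68.   ]
```

View pics/w2.png

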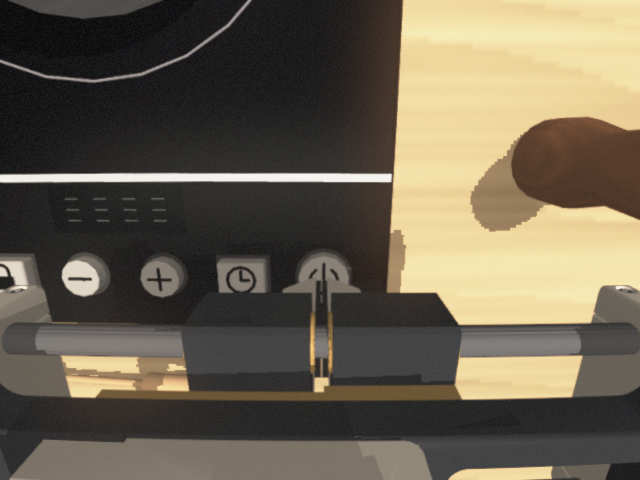

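On/off is directly under the tip (col 323), and the tip is 24 mm above it. I'll come down slowly.

```bash
python3 -m inch '[[0,0,0.006,0,0],[0,0,0.012,0,0],[0,0,0.017,0,0],[0,0,0.02,0,0],[0,0,0.021,0,0],[0,0,0.022,0,0],[0,0,0.023,0,0],[0,0,0.024,0,0]]';python3 -m inch '[[0,0,0.0005,0,0],[0,0,0.001,0,0],[0,0,0.0015,0,0],[0,0,0.002,0,0],[0,0,0.002,0,0],[0,0,0.002,0,0]]'
```

```text
time: 5.57
tool_pos: [543.3, -51.5, 244.9]
tcp_rot: [3.142, 0.0, -0.007]
contact_force: [-2.2, -0.1, 3.5]
grip_width: 0.0
finger_force: 1.8
time: 6.07
tool_pos: [543.3, -51.5, 242.9]
tcp_rot: [3.142, 0.0, -0.007]
contact_force: [-3.1, 1.1, 5.6]
grip_width: 0.6
finger_force: 2.7
```

About 3 mm of travel at 5.6 N means the key is pressed. I'll add 0.7 mm for margin and then release straight up.

```bash
python3 -m inch '[[0,0,0.0004,0,0],[0,0,0.0007,0,0],[0,0,0.0007,0,0]]';python3 -m inch '[[0,0,-0.001,0,0],[0,0,-0.002,0,0],[0,0,-0.004,0,0],[0,0,-0.008,0,0],[0,0,-0.016,0,0],[0,0,-0.026,0,0],[0,0,-0.0267,0,0],[0,0,-0.0267,0,0]]'
python3 - <<'E'
from h import *
np.set_printoptions(precision=4,suppress=True)
w=capture("wrist")
for k in K:
    for r in tip_of(w,f"key_{k}_top")[:1]: print(k,round(r["conf"],2),atz(w,r["centre"],68))
for k,p in dict(fun=[544,171.8,92],plus=[543.5,36.8,92],lock=[544,127,92]).items(): print(k,totool(p)[0])
E
```

```text
time: 6.32
tool_pos: [543.2, -51.5, 242.2]
tcp_rot: [3.142, 0.0, -0.007]
contact_force: [-3.4, 0.2, 6.2]
grip_width: 0.6
finger_force: 3.0
time: 6.98
tool_pos: [543.7, -51.6, 269.8]
tcp_rot: [3.141, -0.002, -0.007]
contact_force: [-0.4, 0.8, -0.2]
grip_width: 0.6
finger_force: 0.0
lock 0.7 [543.5772 129.7269  68.    ]
minus 0.86 [543.8608  83.6616  68.    ]
plus 0.85 [546.1176  36.5786  68.    ]
timer 0.73 [545.6426 128.7863  68.    ]
onoff 0.67 [542.3852 -53.095   68.    ]
fun [-0.0008 -0.2233 -0.0016]
plus [-0.0003 -0.0883 -0.0016]
lock [-0.0005 -0.1785 -0.0016]
```

```bash
python3 -m inch '[[0,-0.02,0,0,0],[0,-0.055,0,0,0],[0,-0.095,0,0,0],[0,-0.135,0,0,0],[0,-0.175,0,0,0],[0,-0.205,0,0,0],[0,-0.22,0,0,0],[0,-0.2235,0,0,0]]';python3 -m inch '[[0,0,0,0,0],[0,0,0,0,0],[0,0,0,0,0],[0,0,0,0,0]]'
python3 - <<'E'
from h import *
np.set_printoptions(precision=4,suppress=True)
w=capture("wrist");save(w,"w3")
for k in K:
    for r in tip_of(w,f"key_{k}_top")[:1]: print(k,r["centre"],round(r["conf"],2),atz(w,r["centre"],68))
print(get_obs()["tool_pos"])
E
```

```text
time: 8.0
tool_pos: [544.5, 174.8, 268.4]
tcp_rot: [-3.141, 0.0, -0.004]
contact_force: [0.2, 1.2, 0.0]
grip_width: 0.4
finger_force: 0.0
time: 8.33
tool_pos: [545.2, 170.6, 268.7]
tcp_rot: [3.141, 0.0, -0.009]
contact_force: [-0.3, -0.1, -0.3]
grip_width: 0.5
finger_force: 0.0
function [316.9, 277.0] 0.93 [546.8493 173.2999  68.    ]
lock [401.4, 279.8] 0.79 [544.7554 127.7669  68.    ]
minus [483.7, 278.0] 0.67 [545.2319  82.8842  68.    ]
plus [567.2, 276.8] 0.57 [545.2222  35.9985  68.    ]
[545.0077 171.6874 268.7117]
```

View pics/w3.png

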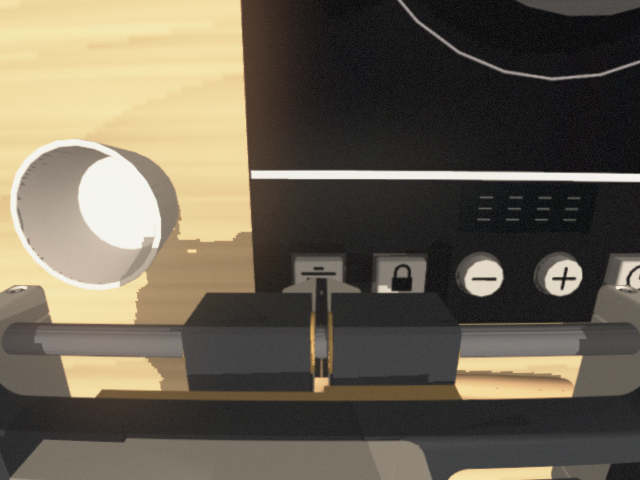

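The function key (pot sign, col 318) is centred under the tip, so I'll press it.

```bash
python3 -m inch '[[0,0,0.006,0,0],[0,0,0.012,0,0],[0,0,0.017,0,0],[0,0,0.02,0,0],[0,0,0.021,0,0],[0,0,0.022,0,0],[0,0,0.023,0,0],[0,0,0.024,0,0]]';python3 -m inch '[[0,0,0.0005,0,0],[0,0,0.001,0,0],[0,0,0.0015,0,0],[0,0,0.002,0,0],[0,0,0.002,0,0],[0,0,0.002,0,0]]'
```

```text
time: 9.35
tool_pos: [544.9, 172.0, 244.9]
tcp_rot: [3.141, 0.0, -0.007]
contact_force: [-1.5, -0.4, 4.3]
grip_width: 0.4
finger_force: 1.8
time: 9.85
tool_pos: [544.8, 171.9, 242.9]
tcp_rot: [3.141, 0.0, -0.007]
contact_force: [-2.6, -0.5, 5.1]
grip_width: 0.4
finger_force: 2.7
```

```bash
python3 -m inch '[[0,0,0.0004,0,0],[0,0,0.0007,0,0],[0,0,0.0007,0,0]]';python3 -m inch '[[0,0,-0.001,0,0],[0,0,-0.002,0,0],[0,0,-0.004,0,0],[0,0,-0.008,0,0],[0,0,-0.016,0,0],[0,0,-0.026,0,0],[0,0,-0.0267,0,0],[0,0,-0.0267,0,0]]'; python3 -m inch '[[0,0.015,0,0,0],[0,0.045,0,0,0],[0,0.08,0,0,0],[0,0.11,0,0,0],[0,0.13,0,0,0],[0,0.135,0,0,0],[0,0.135,0,0,0],[0,0.135,0,0,0]]';python3 -m inch '[[0,0,0,0,0],[0,0,0,0,0],[0,0,0,0,0]]';python3 - <<'E'
from h import *
np.set_printoptions(precision=4,suppress=True)
w=capture("wrist");save(w,"w4")
for k in K:
    for r in tip_of(w,f"key_{k}_top")[:1]: print(k,r["centre"],round(r["conf"],2),atz(w,r["centre"],68))
print(get_obs()["tool_pos"])
E
```

```text
time: 10.1
tool_pos: [544.9, 172.0, 242.2]
tcp_rot: [3.142, 0.0, -0.007]
contact_force: [-3.6, -0.5, 6.4]
grip_width: 0.2
finger_force: 3.0
time: 10.77
tool_pos: [545.4, 172.0, 269.8]
tcp_rot: [-3.141, -0.003, -0.007]
contact_force: [-0.2, 0.1, -0.2]
grip_width: 0.3
finger_force: 0.0
time: 11.43
tool_pos: [544.0, 37.3, 268.6]
tcp_rot: [-3.141, 0.0, -0.008]
contact_force: [-0.1, 0.2, 0.4]
grip_width: 0.3
finger_force: 0.0
time: 11.68
tool_pos: [544.0, 38.1, 268.7]
tcp_rot: [-3.142, 0.0, -0.006]
contact_force: [1.0, -0.2, -0.6]
grip_width: 0.3
finger_force: 0.0
function [73.3, 276.9] 0.81 [545.9462 174.5672  68.    ]
lock [156.0, 278.2] 0.83 [545.2142 128.1209  68.    ]
minus [237.0, 279.7] 0.93 [544.2612  83.9217  68.    ]
plus [325.3, 279.7] 0.9 [544.0566  36.3213  68.    ]
timer [404.1, 277.4] 0.9 [545.1041  -6.082   68.    ]
onoff [488.5, 282.7] 0.6 [541.5617 -52.5923  68.    ]
[543.994   37.0741 268.7115]
```

View pics/w4.png

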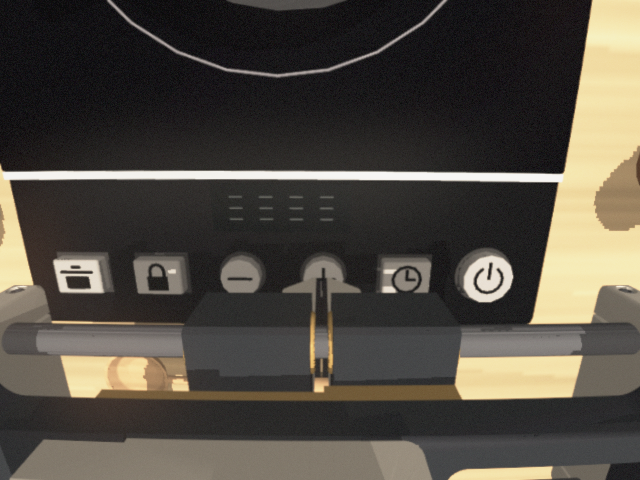

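The plus key (col 323) is under the tip, between minus at 242 and timer at 405.

```bash
python3 -m inch '[[0,0,0.006,0,0],[0,0,0.012,0,0],[0,0,0.017,0,0],[0,0,0.02,0,0],[0,0,0.021,0,0],[0,0,0.022,0,0],[0,0,0.023,0,0],[0,0,0.024,0,0]]';python3 -m inch '[[0,0,0.0005,0,0],[0,0,0.001,0,0],[0,0,0.0015,0,0],[0,0,0.002,0,0],[0,0,0.0024,0,0],[0,0,0.0027,0,0],[0,0,0.0027,0,0]]'
```

```text
time: 12.7
tool_pos: [543.9, 36.9, 244.9]
tcp_rot: [3.141, 0.0, -0.007]
contact_force: [-2.4, -0.8, 3.7]
grip_width: 0.5
finger_force: 1.8
time: 13.28
tool_pos: [543.9, 36.9, 242.2]
tcp_rot: [3.141, 0.0, -0.007]
contact_force: [-3.9, -0.8, 6.0]
grip_width: 0.6
finger_force: 3.0
```

Plus is pressed. I'll release it and go to the lock key, 90 mm to the left.

```bash
python3 -m inch '[[0,0,-0.001,0,0],[0,0,-0.002,0,0],[0,0,-0.004,0,0],[0,0,-0.008,0,0],[0,0,-0.016,0,0],[0,0,-0.026,0,0],[0,0,-0.0267,0,0],[0,0,-0.0267,0,0]]'; python3 -m inch '[[0,-0.015,0,0,0],[0,-0.04,0,0,0],[0,-0.065,0,0,0],[0,-0.082,0,0,0],[0,-0.09,0,0,0],[0,-0.09,0,0,0],[0,-0.09,0,0,0],[0,-0.09,0,0,0]]';python3 -m inch '[[0,0,0,0,0],[0,0,0,0,0]]';python3 - <<'E'
from h import *
np.set_printoptions(precision=4,suppress=True)
w=capture("wrist");save(w,"w5")
for k in K:
    for r in tip_of(w,f"key_{k}_top")[:1]: print(k,r["centre"],round(r["conf"],2),atz(w,r["centre"],68))
print(get_obs()["tool_pos"])
E
```

```text
time: 13.95
tool_pos: [544.4, 37.0, 269.8]
tcp_rot: [3.141, -0.003, -0.007]
contact_force: [-0.2, 0.8, 0.5]
grip_width: 0.3
finger_force: 0.0
time: 14.62
tool_pos: [544.7, 126.1, 268.6]
tcp_rot: [3.141, 0.0, -0.008]
contact_force: [0.3, 0.2, 0.9]
grip_width: 0.5
finger_force: 0.0
time: 14.78
tool_pos: [544.8, 126.0, 268.7]
tcp_rot: [3.141, 0.0, -0.009]
contact_force: [-0.4, 0.1, -0.1]
grip_width: 0.3
finger_force: 0.0
function [235.8, 275.7] 0.86 [547.5095 172.3446  68.    ]
lock [316.3, 280.4] 0.97 [544.4705 129.1148  68.    ]
minus [402.2, 281.0] 0.6 [543.6718  82.7575  68.    ]
timer [565.4, 279.6] 0.96 [543.255   -7.8271  68.    ]
[544.6561 126.8638 268.7097]
```

View pics/w5.png

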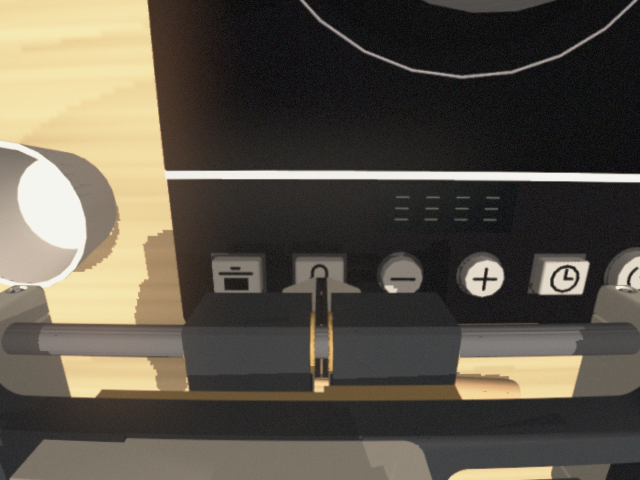

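The padlock key (col 319) is under the tip. I'll press it, hold for about 3.3 s, then release.

```bash
python3 -m inch '[[0,0,0.006,0,0],[0,0,0.012,0,0],[0,0,0.017,0,0],[0,0,0.02,0,0],[0,0,0.021,0,0],[0,0,0.022,0,0],[0,0,0.023,0,0],[0,0,0.024,0,0]]';python3 -m inch '[[0,0,0.0005,0,0],[0,0,0.001,0,0],[0,0,0.0015,0,0],[0,0,0.002,0,0],[0,0,0.0024,0,0],[0,0,0.0027,0,0],[0,0,0.0027,0,0]]'
```

```text
time: 15.8
tool_pos: [544.5, 127.0, 244.9]
tcp_rot: [3.141, 0.0, -0.007]
contact_force: [-3.3, -0.6, 3.6]
grip_width: 0.8
finger_force: 1.8
time: 16.38
tool_pos: [544.5, 127.0, 242.2]
tcp_rot: [3.141, 0.0, -0.007]
contact_force: [-3.3, -0.6, 6.0]
grip_width: 0.6
finger_force: 3.0
```

```bash
python3 -m inch '[[0,0,0,0,0],[0,0,0,0,0],[0,0,0,0,0],[0,0,0,0,0],[0,0,0,0,0],[0,0,0,0,0],[0,0,0,0,0],[0,0,0,0,0]]'; python3 -m inch '[[0,0,0,0,0],[0,0,0,0,0],[0,0,0,0,0],[0,0,0,0,0],[0,0,0,0,0],[0,0,0,0,0],[0,0,0,0,0],[0,0,0,0,0]]'; python3 -m inch '[[0,0,0,0,0],[0,0,0,0,0],[0,0,0,0,0],[0,0,0,0,0],[0,0,0,0,0],[0,0,0,0,0],[0,0,0,0,0],[0,0,0,0,0]]'; python3 -m inch '[[0,0,0,0,0],[0,0,0,0,0],[0,0,0,0,0],[0,0,0,0,0],[0,0,0,0,0],[0,0,0,0,0],[0,0,0,0,0],[0,0,0,0,0]]'; python3 -m inch '[[0,0,0,0,0],[0,0,0,0,0],[0,0,0,0,0],[0,0,0,0,0],[0,0,0,0,0]]'; python3 -m inch '[[0,0,-0.001,0,0],[0,0,-0.002,0,0],[0,0,-0.004,0,0],[0,0,-0.008,0,0],[0,0,-0.018,0,0],[0,0,-0.038,0,0],[0,0,-0.065,0,0],[0,0,-0.09,0,0]]'; python3 -m inch '[[0,0,-0.02,0,0],[0,0,-0.03,0,0],[0,0,-0.03,0,0],[0,0,-0.03,0,0]]'
python3 - <<'E'
from h import *
np.set_printoptions(precision=4,suppress=True)
t,s=capture("top"),capture("side")
for k in["hob","mill","ramekin","spoon"]:
    for c in(t,s):
        r=tip_of(c,k)
        if r: print(k,r[0]["centre"],r[0]["conf"])
print(get_obs()["contact_force"],get_obs()["time"])
E
```

```text
time: 17.05
tool_pos: [544.5, 127.0, 242.3]
tcp_rot: [3.142, 0.0, -0.007]
contact_force: [-3.6, -0.8, 5.5]
grip_width: 0.3
finger_force: 3.0
time: 17.72
tool_pos: [544.5, 127.0, 242.3]
tcp_rot: [3.142, 0.0, -0.007]
contact_force: [-3.5, 0.3, 6.4]
grip_width: 0.2
finger_force: 3.0
time: 18.38
tool_pos: [544.5, 127.0, 242.3]
tcp_rot: [3.141, 0.0, -0.007]
contact_force: [-4.1, -0.6, 6.7]
grip_width: 0.2
finger_force: 3.0
time: 19.05
tool_pos: [544.5, 126.9, 242.3]
tcp_rot: [3.142, 0.0, -0.007]
contact_force: [-3.5, 0.2, 5.9]
grip_width: 0.5
finger_force: 3.0
time: 19.47
tool_pos: [544.6, 126.9, 242.3]
tcp_rot: [3.142, -0.0, -0.007]
contact_force: [-3.6, -1.2, 5.9]
grip_width: 0.1
finger_force: 3.0
time: 20.13
tool_pos: [544.8, 126.9, 333.5]
tcp_rot: [3.142, -0.0, -0.007]
contact_force: [0.9, 0.1, 0.1]
grip_width: 0.5
finger_force: 0.0
time: 20.47
tool_pos: [544.6, 126.9, 361.9]
tcp_rot: [3.142, -0.001, -0.007]
contact_force: [0.7, 0.3, -1.5]
grip_width: 0.3
finger_force: 0.0
hob [315.2, 209.4] 0.72
hob [360.8, 257.3] 0.87
mill [431.1, 245.8] 0.56
mill [364.1, 349.3] 0.68
ramekin [209.0, 259.2] 0.57
ramekin [278.9, 221.9] 0.58
spoon [315.9, 204.0] 0.68
spoon [238.4, 272.2] 0.57
[0.4106 0.3538 0.6025] 20.9667
```

```bash
python3 -c "
from plant import *
print(close_job())"
```

```text
the job is handed in; nothing more can be done
None
```

I pressed on/off, function and plus lightly in that order, each released before the next, then held the lock key down for about 3.5 s and handed the job in after about 21 s. Forces stayed near 6 N, the cooktop, mill and ramekin showed no real shift in the last pictures, and the verdict was not reported.

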